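# Wind up and pin a sprung belt-tension wheel

### The arm

A 6-joint arm with a two-finger parallel gripper is mounted at the origin on the work surface. World frame = base frame: x ahead of the robot, y to its left, z up, the work surface at z = 0. Lengths are in m, angles in rad, forces in N, time in s.
With the tool pointing down it reaches from about 0.35 to 0.875 m from the base axis. Payload 4.2 kg.
Tool frame: the origin (TCP) lies at the very end of the fingers, on their centre line; the grasp point (between the pads) lies 19 mm behind it (r.tcp_to_grasp is the distance from the TCP to the grasp point, in m); z points along the fingers, x is the direction in which the jaws open and shut, and the axes are right-handed (so a half turn about z gives the same grasp; the last joint's range is limited). The gripper opens to 85 mm and grips with 20 to 120 N. Pads are 22 mm wide; open, the fingers measure 114 mm over their backs; the gripper's body (76 mm by 85 mm) begins 54 mm behind the grasp point. The pads swing forward as they close: fully open they stand 13 mm farther back than shut.
Start: joints at [-1.03, 0.385, 0.008, 0, -1.194, -0.259], TCP at [0.174, -0.6, 0.193] pointing down, gripper open.
Joint ranges: [-3.14, 3.14], [-1.21, 2.06], [-1.07, 1.41], [-3.16, 2.05], [-2.99, -0.16], [-3.1, 3.1]. Speed limits (rad/s): [2.79, 2.79, 3.14, 3.14, 3.14, 3.14].

### API

Orientations are given as a rotation vector (axis times angle).
In Python, from workcell import r gives the robot as it stands. The module is installed in compiled form; this text tells all that it offers.
- The arm moves only by the tool arm_command, never from a script. Its argument "steps" is a list of rows, each a list of 3 entries, a list of its own where there are three numbers: the turn, a rotation vector about the world's x, y, z in degrees, then the shift along the world's x, y, z in cm, then the closure, from 0 (fully open) to 1 (shut). A call has 1 to 5 rows; each row is the pose to reach, as a shift and turn from the pose commanded when the call began; what a row does not reach only later rows make up. A row lasts 1/12 s, in which the tool goes at most 41.7 mm and 7.16 degrees, less where a joint would pass 70% of its speed; a pose out of reach is approached as far as the arm can. A call with a gripper value outside its range is refused whole. The fingers move at their own pace and stop on an object; "grip_force" is the grip in N (left out, the last holds). Time passes only in rows, so rows that repeat a pose let the fingers close. It gives the time, the measured TCP pose, the force and the opening at its end, in the units of the state.
- r.state(): the state, without advancing time (a new reading comes with each control period).
- r.get_image(name): name is "scene" or "top" or "wrist"; returns the picture (420x560x3 uint8, blue, green, red); there is no depth.
- r.camera_model(name): a dict with "intrinsics" (3x3 intrinsics, pixels), "position" and "attitude" of the camera in the world. Camera axes: x right, y down, z forward; pixel columns grow to the right and rows downward; lengths in m; the calibration is good to about 2 mm. The wrist camera is an equidistant fisheye: a pixel r from the principal point sees the ray r / f radians off the axis. A picture is of the moment at which its call begins: read the wrist's pose just before it. camera_model takes no time and is no camera call; for the wrist camera it gives the pose at the moment of the call.
- r.finish_job(): hands the job in, once; it reports no verdict.
The state is a dict: "time": time; "qpos": joint angles; "qvel": joint speeds; "effort": joint torques, N m; "tool_pos": TCP position; "tool_rot": TCP orientation; "force": force on the tool from outside, world axes, zero at the start; "torque": the same for the moment, N m; "grip_width": opening from 0.0 (shut) to 1.0 (fully open).
Only numpy, scipy, OpenCV 4.12 (cv2) and the standard library are available. Lean on these libraries where they do the work, as an engineer would, in place of code of your own. Each camera call takes 0.05 s, during which the arm holds its last target.

### The job

Take the square-headed locking pin from its stand and put its shank into the hole of the slack belt-tension wheel. With the pin, turn the wheel anticlockwise (seen from above) against its spring, feeling gently for the lock hole in the plate beneath, and hold the wheel there while you drop the pin home until its collar lies on the wheel; then let go, so that the pin alone keeps the wheel wound. Do not force the pin, and leave the other things where they are.

Things in the scene. Friction and masses are not known exactly. Their poses are not given: they have to be found in the camera images.
- pin: Locking pin, plain steel, 80 g, upright in its stand. Round shank 10 mm in diameter, 24 mm long, whose lowest 3 mm taper to a flat foot 6 mm across; then a collar 20 mm across, 4 mm thick (24 to 28 mm up); then a square head 16 x 16 mm, 30 mm tall (28 to 58 mm up). Origin at the centre of the foot, z up along the pin, x and y square to the flats of the head.
- pin_tip (a point): Centre of the foot of the locking pin (same point as pin).
- pin_head (a point): Centre of the pin's square head, 43 mm above the foot.
- stand: Fixed white block, 110 (x) x 50 (y) x 34 mm tall, origin at the centre of its underside; left or right of the tensioner. 30 mm from its middle towards -x the locking pin stands in a 12 mm hole, its collar on the block's top (foot 10 mm above the table); 30 mm towards +x stands the thin spare pin.
- spare: Thin spare pin (6 mm shank, 10 mm round head, whose top is 46 mm above its foot), not to be used. Origin at its foot.
- tensioner: Fixed belt-drive unit: metal housing 220 (x) x 200 (y) x 70 mm tall; on it a steel plate 170 x 170 mm, 14 mm thick, upper face 84 mm above the table. Origin at the centre of the underside, on the wheel's axis. The plate has one round lock hole, 13 mm across, right through it, 46 mm from the axis: under the circle on which the wheel's hole travels (where on it: see wheel).
- hub: Fixed round hub, 34 mm across, top 100 mm above the table. Origin on the wheel's vertical axis, 84 mm above the table (plate's upper face); +x points to where the wheel's hole is when slack. It carries the wheel: grey, three spokes, 150 mm across, 10 mm thick, underside 2 mm above the plate, upper face 96 mm above the table.
- wheel_hole (a point): Mouth centre of the wheel's only hole: round, through, 12 mm across, 10 mm deep, in the widest spoke, 46 mm from the axis, at the wheel's upper face (96 mm above the table). With the pin in it and its foot on the plate the collar is 12 mm above the wheel; home in the lock hole the collar lies on the wheel, the foot 24 mm below this point.
- wheel (a joint): Wheel's turn, rad, anticlockwise from above: 0 slack, stop at 1.6. Spring: about 3 N at the wheel's hole when slack, 6 N at 1 rad; so loaded, the pin needs a push of some newtons to go home. The lock hole comes under the wheel's hole at a turn of 0.70 to 1.30, different each time: seen between the spokes, or felt with the foot on the plate; it begins to take the tapered foot some 3 mm off centre.
- wrench: Bystander: steel wrench lying on the table to the right of the tensioner.
- driver: Bystander: screwdriver lying on the table.
- oil: Bystander: white bottle, 50 mm across, 120 mm tall, behind the tensioner.
- collar: Bystander: dark steel collar, 60 mm across, 18 mm tall.
- jar: Bystander: jar, 60 mm across, 70 mm tall, behind the tensioner.
- mug: Bystander: white mug, 80 mm across.

How it is judged:
By the outcome, as a careful person would: the job done as asked, in the order asked, and still so for the second after the job is handed in, with the robot touching nothing.
It also fails if it takes over 72 s, if anything falls off the work surface, if the arm or the gripper's body presses on something with over 40 N, if the wrist force passes 120 N, or if a joint passes its speed limit or range.

## Working session

There is one attempt and no reset: what is moved stays moved. The work goes in short steps, Python scripts to look and compute and a tool call to move; the robot and the scene stay as the last step left them, time stands still between calls to the robot, and variables do not carry over. Pictures are saved under pics/ and viewed, and the job is handed in when it is done.

Besides the shell and the picture viewer there is one more tool, called after "Call:" as name(argument=value, ...), one argument or row to a line, values as JSON. arm_command: Moves the arm, as the interface text tells. Its arguments: {"type":"object","properties":{"steps":{"type":"array","items":{"type":"array"}},"grip_force":{"type":"number"}},"required":["steps"]}

```bash
mkdir -p pics; python3 - <<'E'
from workcell import r
import cv2
s=r.state(); print(s)
for n in ("scene","top","wrist"):
    m=r.camera_model(n); print(n,m)
    cv2.imwrite(f"pics/{n}0.png",r.get_image(n))
print(r.tcp_to_grasp)
E
```

```text
{'time': 0.0, 'qpos': array([-1.03039058e+00,  3.85544902e-01,  6.60071475e-03, -5.16487244e-04,
       -1.19400702e+00, -2.58619819e-01]), 'qvel': array([-5.54762201e-04,  1.88245117e-03, -2.96111859e-05, -8.80773292e-04,
       -1.24208111e-03, -1.93285069e-04]), 'effort': array([-2.46956319e-03, -3.92290199e+01,  1.88402009e+01,  4.18615401e+00,
       -4.54726804e-03, -3.53360520e-06]), 'tool_pos': array([ 0.17363164, -0.59968379,  0.1918163 ]), 'tool_rot': array([-1.88662605e+00, -2.50974846e+00, -1.97147096e-03]), 'force': array([ 0.75667707, -0.00080724,  0.1268649 ]), 'torque': array([-0.04121845, -0.01567358,  0.01710362]), 'grip_width': 0.9968392935108396}
scene {'intrinsics': array([[406.97365783,   0.        , 282.80054112],
       [  0.        , 406.97365783, 209.66595479],
       [  0.        ,   0.        ,   1.        ]]), 'position': array([1.10255787, 0.50905634, 0.67282096]), 'attitude': array([-1.00507785, -2.35891357,  1.12490802])}
top {'intrinsics': array([[465.84462064,   0.        , 271.62325807],
       [  0.        , 465.84462064, 205.54345423],
       [  0.        ,   0.        ,   1.        ]]), 'position': array([4.16373060e-01, 7.47049871e-05, 1.09823317e+00]), 'attitude': array([-2.07626338,  2.13835941, -0.18174249])}
wrist {'intrinsics': array([[325.1922621 ,   0.        , 281.35860841],
       [  0.        , 325.1922621 , 211.46099797],
       [  0.        ,   0.        ,   1.        ]]), 'position': array([ 0.0934054 , -0.62390922,  0.37282688]), 'attitude': array([1.75536739, 2.33392249, 0.39011647])}
0.0187
```

View pics/top0.png

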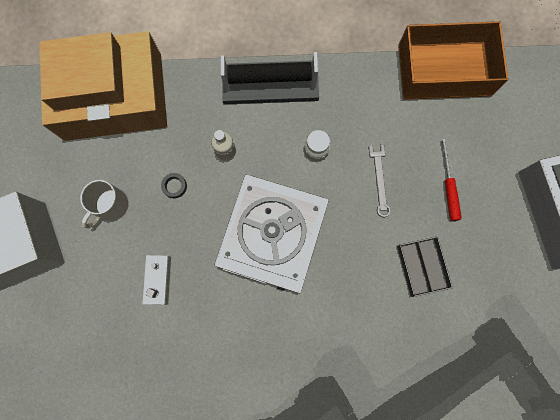

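View pics/scene0.png

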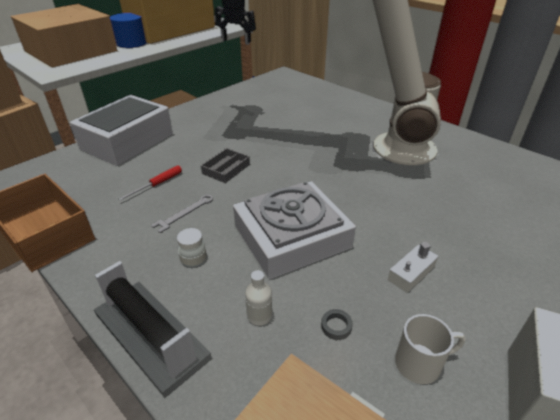

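View pics/wrist0.png

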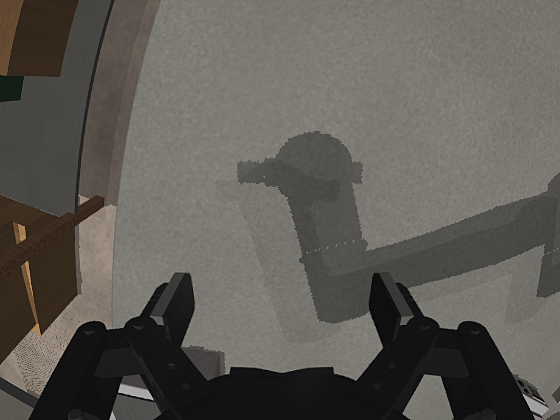

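The top view shows the tensioner at about (272,232), the stand at about (156,280) and what looks like the wheel's hole at (290,219). A dark spot at (268,211) may be the lock hole. I'll enlarge these areas.

```bash
cat > h.py <<'E'
import numpy as np, cv2
from scipy.spatial.transform import Rotation as R
from workcell import r
def ray(cam,u,v,m=None):
    m=m or r.camera_model(cam); K=m["intrinsics"]
    x=(u-K[0,2])/K[0,0]; y=(v-K[1,2])/K[1,1]
    if cam=="wrist":
        t=np.hypot(x,y); d=np.array([x/t*np.sin(t),y/t*np.sin(t),np.cos(t)]) if t>1e-9 else np.array([0,0,1.])
    else: d=np.array([x,y,1.])
    return np.array(m["position"]), R.from_rotvec(m["attitude"]).apply(d)
def atz(cam,u,v,z,m=None):
    p,d=ray(cam,u,v,m); return p+d*(z-p[2])/d[2]
def proj(cam,P,m=None):
    m=m or r.camera_model(cam); K=m["intrinsics"]
    c=R.from_rotvec(m["attitude"]).inv().apply(np.array(P)-m["position"])
    if cam=="wrist":
        t=np.arctan2(np.hypot(c[0],c[1]),c[2]); q=c[:2]/np.hypot(c[0],c[1])*t
    else: q=c[:2]/c[2]
    return q[0]*K[0,0]+K[0,2], q[1]*K[1,1]+K[1,2]
def crop(img,u0,v0,w,h,k,name):
    c=cv2.resize(img[v0:v0+h,u0:u0+w],None,fx=k,fy=k,interpolation=cv2.INTER_CUBIC); cv2.imwrite(name,c)
E
python3 - <<'E'
from h import *
a=cv2.imread("pics/top0.png")
crop(a,210,170,125,125,4.8,"pics/c1.png")
crop(a,130,245,50,70,8,"pics/c2.png")
E
```

```text
(no output)
```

View pics/c1.png

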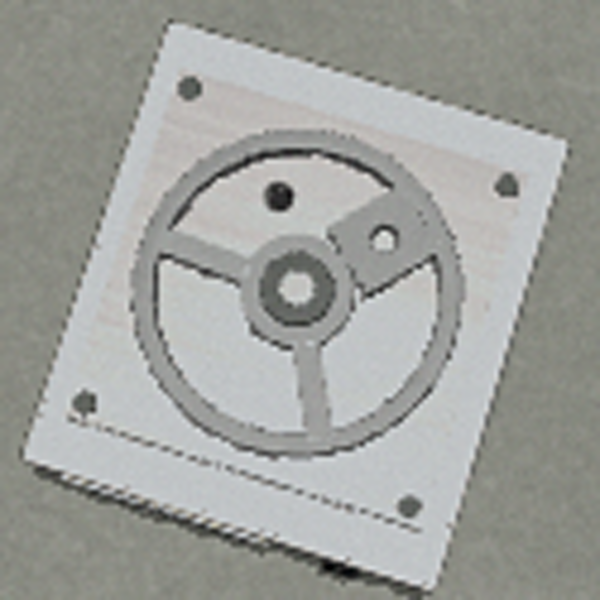

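View pics/c2.png

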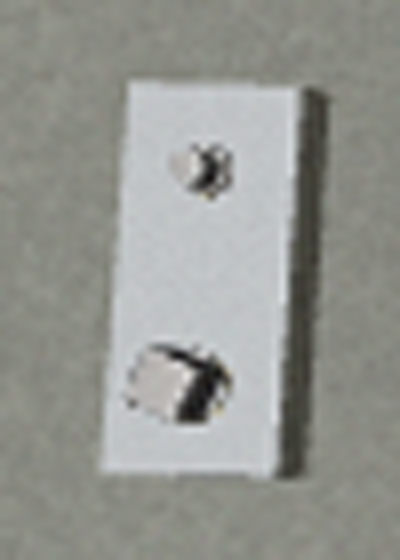

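```bash
python3 - <<'E'
from h import *
m=r.camera_model("top")
f1=lambda p:((p[0]+.5)/4.8-.5+210,(p[1]+.5)/4.8-.5+170)
f2=lambda p:((p[0]+.5)/8-.5+130,(p[1]+.5)/8-.5+245)
hub=atz("top",*f1((297,288)),.1,m); wh=atz("top",*f1((385,238)),.096,m); lk=atz("top",*f1((279,196)),.084,m)
print(hub,wh,lk); 
for q in(wh,lk):
    d=q-hub; print(np.hypot(*d[:2]),np.degrees(np.arctan2(d[1],d[0])))
c=[atz("top",*f1(p),.084,m) for p in [(174,20),(567,146),(430,590),(26,460)]]
c=[atz("top",*f1(p),.084,m) for p in [(190,88),(508,185),(409,506),(84,403)]]
print("bolts",np.mean(c,0)); e=c[1]-c[0]; print(np.degrees(np.arctan2(e[1],e[0])))
sc=[atz("top",*f2(p),.034,m) for p in [(130,83),(299,88),(275,474),(102,473)]]
print("stand",np.mean(sc,0)); 
for i in range(4):
    e=sc[(i+1)%4]-sc[i]; print(np.hypot(*e[:2]),np.degrees(np.arctan2(e[1],e[0])))
print("pin top",atz("top",*f2((158,383)),.068,m), "spare", atz("top",*f2((183,164)),.056,m))
for p in [(147,345),(190,365),(176,421),(130,400)]: print(atz("top",*f2(p),.068,m))
E
```

```text
[0.56192557 0.02326272 0.1       ] [ 0.58417905 -0.01720388  0.096     ] [0.60736409 0.030797   0.084     ]
0.046181846471831545 -61.192625722620775
0.0460589174611036 9.414702495537641
bolts [0.56191398 0.02350678 0.084     ]
-109.19083176739929
stand [0.46579951 0.29325178 0.034     ]
0.048954334812586944 -93.35259413363764
0.10838001407914316 177.39047380620212
0.04904554752212698 88.15945253292644
0.10967315271868058 -2.6570209207234936
pin top [0.43599482 0.29525759 0.068     ] spare [0.49639407 0.29312718 0.056     ]
[0.44633616 0.29854803 0.068     ]
[0.44060818 0.28654905 0.068     ]
[0.42564386 0.29005503 0.068     ]
[0.43162716 0.30285878 0.068     ]
```

Call:
arm_command(
  steps=[
    [[0,0,0],[2.3,3.3,1.0],0],
    [[0,0,-7],[4.6,6.6,2.0],0],
    [[0,0,-14],[6.9,9.9,3.0],0],
    [[0,0,-21],[9.2,13.2,4.0],0],
    [[0,0,-28],[11.5,16.5,5.0],0],
  ],
)

```text
time: 0.57
tool_pos: [0.2833, -0.4426, 0.2404]
tool_rot: [-2.417, -2.006, -0.0]
force: [0.1, -1.1, -0.7]
grip_width: 1.002
```

Call:
arm_command(
  steps=[
    [[0,0,-4],[2.3,3.3,0.4],0],
    [[0,0,-4],[4.2,6.9,0.8],0],
    [[0,0,-4],[5.7,10.7,0.8],0],
    [[0,0,-4],[6.9,14.6,0.8],0],
    [[0,0,-4],[7.6,18.7,0.8],0],
  ],
)

```text
time: 0.98
tool_pos: [0.3595, -0.2555, 0.2479]
tool_rot: [-2.48, -1.928, -0.0]
force: [1.4, -0.6, -0.4]
grip_width: 1.002
```

Call:
arm_command(
  steps=[
    [[0,0,0],[0.7,4.1,0],0],
    [[0,0,0],[1.2,8.2,0],0],
    [[0,0,0],[1.7,12.3,0],0],
    [[0,0,0],[2.2,16.4,0],0],
    [[0,0,0],[2.7,20.5,0],0],
  ],
)

```text
time: 1.4
tool_pos: [0.3852, -0.0504, 0.2484]
tool_rot: [2.48, 1.928, 0.001]
force: [1.3, -0.1, 0.9]
grip_width: 1.003
```

Call:
arm_command(
  steps=[
    [[0,0,0],[0.5,4.0,0],0],
    [[0,0,0],[1.2,8.0,-0.5],0],
    [[0,0,0],[2.0,12.0,-1.5],0],
    [[0,0,0],[2.8,15.9,-2.5],0],
    [[0,0,0],[3.2,19.5,-4.0],0],
  ],
)

```text
time: 1.82
tool_pos: [0.4185, 0.1455, 0.2088]
tool_rot: [2.479, 1.93, 0.005]
force: [1.6, 0.3, 0.2]
grip_width: 0.999
```

Call:
arm_command(
  steps=[
    [[0,0,0],[0.8,3.5,-1],0.2],
    [[0,0,0],[1.6,7,-2],0.3],
    [[0,0,0],[1.9,10.5,-3],0.3],
    [[0,0,0],[1.9,14,-5],0.3],
    [[0,0,0],[1.9,15.0,-7],0.3],
  ],
)

```text
time: 2.23
tool_pos: [0.4376, 0.2973, 0.1376]
tool_rot: [-2.477, -1.932, -0.005]
force: [0.5, -1.2, 0.3]
grip_width: 0.703
```

```bash
python3 - <<'E'
from h import *
s=r.state();print(s["tool_pos"],s["tool_rot"],s["time"],s["qpos"],s["grip_width"])
m=r.camera_model("wrist"); a=r.get_image("wrist"); cv2.imwrite("pics/w1.png",a)
np.save("m1.npy",m,allow_pickle=True)
print(m["position"],proj("wrist",[.436,.2955,.068],m))
E
```

```text
[0.43755588 0.29730356 0.13756889] [-2.47701254 -1.93173487 -0.00462886] 2.2333 [ 9.03904842e-01  2.69849693e-01 -3.10962869e-01  4.01873678e-04
 -9.87031102e-01 -2.72103405e+00] 0.7025581410775693
[0.35604532 0.31661433 0.31833405] (np.float64(279.1862186236684), np.float64(207.6869328421386))
```

View pics/w1.png

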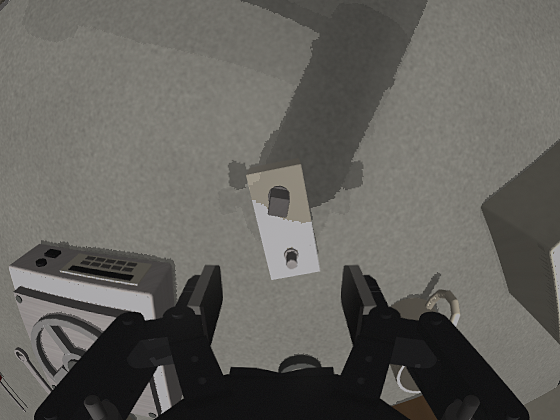

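```bash
python3 - <<'E'
from h import *
a=cv2.imread("pics/w1.png")
crop(a,240,155,80,130,6,"pics/c3.png"); crop(a,250,170,60,60,10,"pics/c4.png")
E
```

```text
(no output)
```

View pics/c4.png

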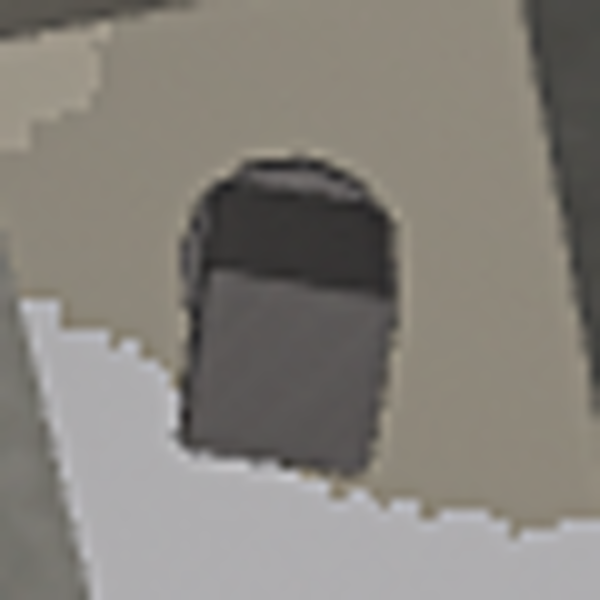

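The enlarged wrist view shows the head's top face with corners at about (212,268), (392,300), (365,474) and (190,445) in the crop.

```bash
python3 - <<'E'
from h import *
m=np.load("m1.npy",allow_pickle=True).item()
c=[atz("wrist",(u+.5)/10-.5+250,(v+.5)/10-.5+170,.068,m) for u,v in [(212,268),(392,300),(367,474),(190,444)]]
print(np.mean(c,0))
for i in range(4):
    e=c[(i+1)%4]-c[i]; print(np.hypot(*e[:2]),np.degrees(np.arctan2(e[1],e[0]))%90)
E
```

```text
[0.43512774 0.29521177 0.068     ]
0.01470162204150092 65.32186441375814
0.015004907408074121 68.46489404389821
0.014697002520360707 65.62940217695491
0.015083940109963313 68.46678843129155
```

Call:
arm_command(
  steps=[
    [[0,0,-6],[-0.2,-0.2,-1.5],0.4],
    [[0,0,-9],[-0.2,-0.2,-4.5],0.5],
    [[0,0,-9],[-0.2,-0.2,-7.5],0.5],
    [[0,0,-9],[-0.2,-0.2,-9.0],0.5],
    [[0,0,-9],[-0.2,-0.2,-9.6],0.5],
  ],
)

```text
time: 2.7
tool_pos: [0.4332, 0.2886, 0.0397]
tool_rot: [2.623, 1.726, -0.009]
force: [-0.8, -0.6, 0.7]
grip_width: 0.5
```

```bash
python3 - <<'E'
from h import *
s=r.state();print(s["tool_pos"],s["tool_rot"],s["time"],s["force"],s["torque"])
cv2.imwrite("pics/w2.png",r.get_image("wrist"))
E
```

```text
[0.43323035 0.288574   0.03967879] [ 2.62346695  1.72568717 -0.00917688] 2.7 [-0.77463708 -0.61373794  0.7359664 ] [ 0.01631823  0.03560872 -0.01100994]
```

View pics/w2.png

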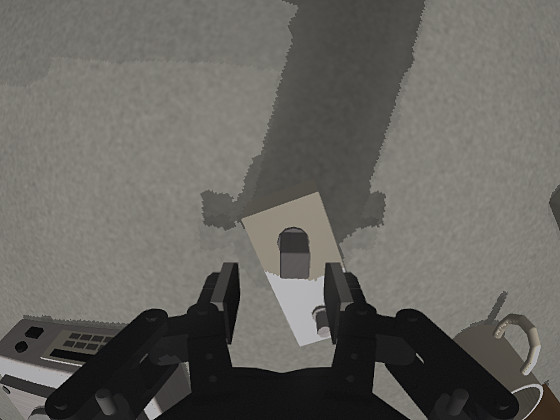

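Call:
arm_command(
  steps=[
    [[0,0,0],[0.1,0.3,0.1],0.5],
    [[0,0,0],[0.2,0.6,0.1],0.5],
    [[0,0,0],[0.2,0.6,0.1],0.5],
  ],
)

```text
time: 3.0
tool_pos: [0.4382, 0.2984, 0.045]
tool_rot: [-2.623, -1.728, -0.007]
force: [-0.6, 0.3, 0.8]
grip_width: 0.499
```

```bash
python3 - <<'E'
from h import *
s=r.state();print(s["tool_pos"],s["tool_rot"],s["time"],s["force"],s["torque"])
m=r.camera_model("wrist"); a=r.get_image("wrist"); cv2.imwrite("pics/w3.png",a)
np.save("m3.npy",m,allow_pickle=True)
print(proj("wrist",[.4353,.2952,.068],m),proj("wrist",s["tool_pos"],m))
crop(a,180,190,200,150,4,"pics/c5.png")
E
```

```text
[0.43818464 0.29836414 0.04502952] [-2.6226842  -1.72785066 -0.00654855] 3.0 [-0.59613041  0.30410863  0.81665234] [0.04679475 0.00140046 0.01688904]
(np.float64(275.2285263698632), np.float64(260.24481897803014)) (np.float64(282.345244008526), np.float64(244.92072805498114))
```

View pics/c5.png

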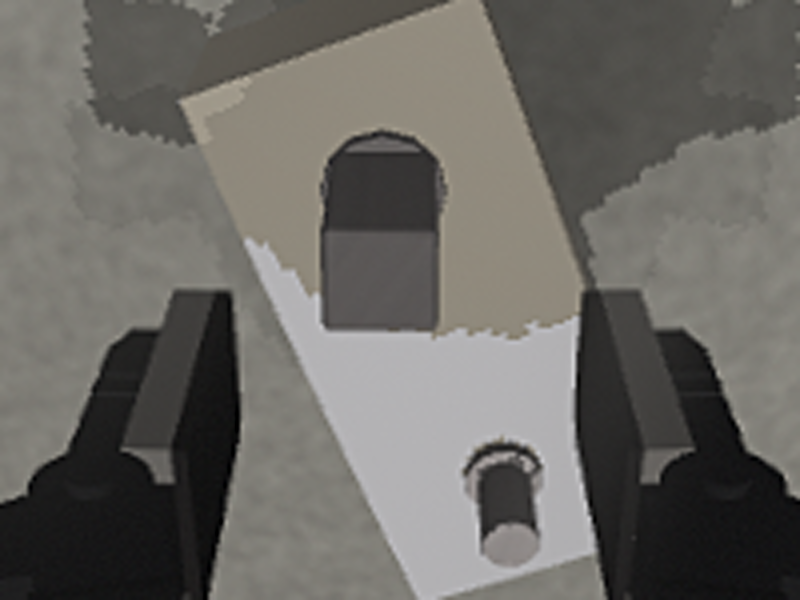

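Call:
arm_command(
  steps=[
    [[0,0,0],[0,0,0],0.5],
    [[0,0,0],[0,0,0],0.5],
  ],
)

```text
time: 3.22
tool_pos: [0.437, 0.297, 0.044]
tool_rot: [-2.624, -1.727, -0.002]
force: [0.5, -0.5, -0.2]
grip_width: 0.5
```

Call:
arm_command(
  steps=[
    [[0,0,0],[-0.15,-0.15,-0.2],0.5],
    [[0,0,0],[-0.15,-0.15,-0.2],0.5],
    [[0,0,0],[-0.15,-0.15,-0.2],0.5],
  ],
)

```text
time: 3.47
tool_pos: [0.4351, 0.2949, 0.0412]
tool_rot: [2.624, 1.727, -0.001]
force: [-0.6, 0.7, 0.6]
grip_width: 0.502
```

Call:
arm_command(
  steps=[
    [[0,0,0],[0,0,0],0.7],
    [[0,0,0],[0,0,0],0.85],
    [[0,0,0],[0,0,0],1],
    [[0,0,0],[0,0,0],1],
    [[0,0,0],[0,0,0],1],
  ],
  grip_force=80,
)

```text
time: 3.88
tool_pos: [0.4353, 0.2952, 0.0412]
tool_rot: [2.624, 1.728, -0.0]
force: [-0.5, -0.4, -0.9]
grip_width: -0.004
```

Call:
arm_command(
  steps=[
    [[0,0,0],[0,0,0],1],
    [[0,0,0],[0,0,0],1],
    [[0,0,0],[0,0,0],1],
  ],
)

```text
time: 4.13
tool_pos: [0.4353, 0.2952, 0.0412]
tool_rot: [2.624, 1.728, -0.0]
force: [-0.1, 1.0, 0.1]
grip_width: -0.0
```

```bash
python3 - <<'E'
from h import *
s=r.state();print(s["tool_pos"],s["tool_rot"],s["time"],s["force"],s["torque"],s["grip_width"]*85)
m=r.camera_model("wrist"); a=r.get_image("wrist"); cv2.imwrite("pics/w4.png",a)
crop(a,180,190,200,150,4,"pics/c6.png")
E
```

```text
[0.43531324 0.29519318 0.04123557] [ 2.62393896e+00  1.72754352e+00 -1.91496361e-05] 4.1333 [-0.08085935  0.95245214  0.07023213] [-0.01076154 -0.00428945 -0.03921726] -0.028051319459449803
```

View pics/c6.png

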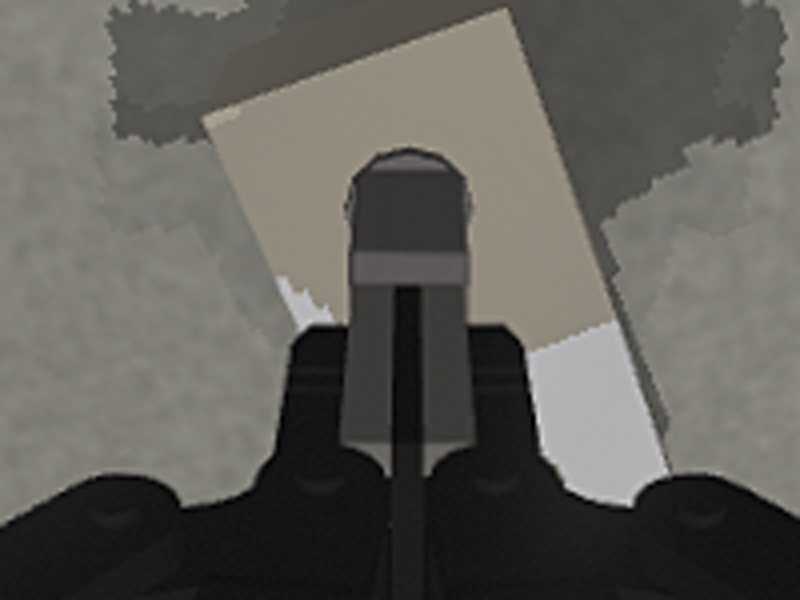

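```bash
python3 - <<'E'
from h import *
s=r.state(); T=R.from_rotvec(s["tool_rot"]); p=s["tool_pos"]
m=r.camera_model("wrist")
cc=lambda P:tuple(round((a-b)*4) for a,b in zip(proj("wrist",P,m),(180,190)))
print("tool axes",T.as_matrix())
for z in (.041,.055,.068,.08,.1): print(z,[cc(np.append((p+T.apply([0,dy,0]))[:2],z)) for dy in(-.011,0,.011)])
P=[.4353,.2952]
for z in(.038,.068):
  print("head",z,[cc(np.append((np.r_[P,z]+T.apply([dx,dy,0]))[:2],z)) for dx,dy in((-.008,-.008),(.008,-.008),(.008,.008),(-.008,.008))])
E
```

```text
tool axes [[ 3.95248374e-01  9.18574287e-01 -3.56670064e-05]
 [ 9.18574288e-01 -3.95248375e-01 -2.21805722e-06]
 [-1.61347766e-05 -3.18861115e-05 -9.99999999e-01]]
0.041 [(409, 152), (409, 219), (409, 282)]
0.055 [(410, 189), (410, 260), (410, 326)]
0.068 [(410, 229), (410, 303), (410, 372)]
0.08 [(410, 270), (410, 348), (410, 420)]
0.1 [(411, 354), (411, 437), (411, 513)]
head 0.038 [(357, 163), (462, 163), (460, 257), (358, 257)]
head 0.068 [(349, 249), (471, 249), (468, 354), (351, 354)]
```

```bash
python3 - <<'E'
from h import *
m=r.camera_model("scene"); a=r.get_image("scene"); cv2.imwrite("pics/s4.png",a)
u,v=proj("scene",[.4353,.2952,.06],m); print(u,v)
crop(a,int(u)-50,int(v)-50,100,75,8,"pics/c7.png")
E
```

```text
425.0837468348641 247.3827489633536
```

View pics/c7.png

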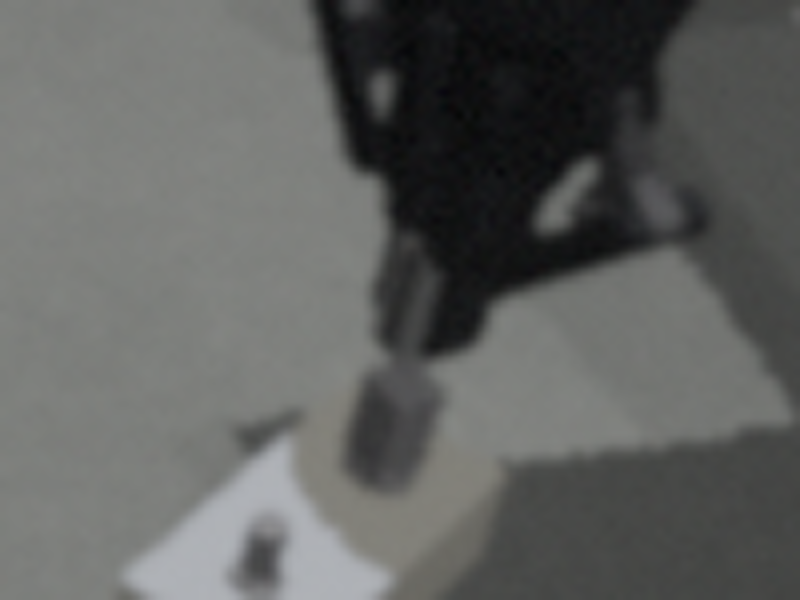

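```bash
python3 - <<'E'
from h import *
m=r.camera_model("scene"); u0,v0=375,197
for z in (.034,.041,.068,.075,.08,.085,.09,.1):
  u,v=proj("scene",[.4353,.2952,z],m); print(z,(u-u0)*8,(v-v0)*8)
E
```

```text
0.034 379.6019411238094 471.3486875822973
0.041 385.1977385259638 453.21132728323323
0.068 407.3116687844358 381.5346220880392
0.075 413.1864453544281 362.4930214601436
0.08 417.4194095976709 348.7729397461085
0.085 421.6833334424582 334.9525103233243
0.09 425.9785577899629 321.03062824696394
0.1 434.6642968076594 292.8780046428758
```

The pads have shut above the head. In the scene view the finger ends sit about 37 mm above the reported TCP, at z of about 0.077, while the head top is at 0.068. I'll open, go lower and check before closing again.

Call:
arm_command(
  steps=[
    [[0,0,0],[0,0,0.2],0.5],
    [[0,0,0],[0,0,0.2],0.5],
    [[0,0,0],[0,0,0.2],0.5],
    [[0,0,0],[0,0,0],0.5],
    [[0,0,0],[0,0,-1.0],0.5],
  ],
)

```text
time: 4.65
tool_pos: [0.4363, 0.2963, 0.0323]
tool_rot: [-2.623, -1.728, -0.006]
force: [-0.1, 0.0, 0.4]
grip_width: 0.498
```

Call:
arm_command(
  steps=[
    [[0,0,0],[0,0,-0.6],0.5],
    [[0,0,0],[0,0,-1.2],0.5],
    [[0,0,0],[0,0,-1.5],0.5],
    [[0,0,0],[0,0,-1.5],0.5],
    [[0,0,0],[0,0,-1.5],0.5],
  ],
)

```text
time: 5.07
tool_pos: [0.4352, 0.2951, 0.0158]
tool_rot: [2.624, 1.727, -0.001]
force: [0.5, -0.5, 0.1]
grip_width: 0.499
```

```bash
python3 - <<'E'
from h import *
s=r.state();print(s["tool_pos"],s["tool_rot"],s["time"],s["force"],s["torque"],s["grip_width"]*85)
m=r.camera_model("wrist"); a=r.get_image("wrist"); cv2.imwrite("pics/w5.png",a)
crop(a,180,190,200,150,4,"pics/c8.png")
m=r.camera_model("scene"); a=r.get_image("scene"); cv2.imwrite("pics/s5.png",a)
crop(a,375,197,100,75,8,"pics/c9.png")
b=np.hstack([cv2.imread("pics/c8.png"),cv2.imread("pics/c9.png")]); cv2.imwrite("pics/c10.png",cv2.resize(b,(800,300)))
E
```

```text
[0.43523396 0.29507335 0.01584947] [ 2.62362427e+00  1.72747027e+00 -1.14382755e-03] 5.0667 [ 0.49140928 -0.46719454  0.13054178] [ 0.03935041 -0.00870276  0.01336453] 42.42250010098173
```

View pics/c10.png

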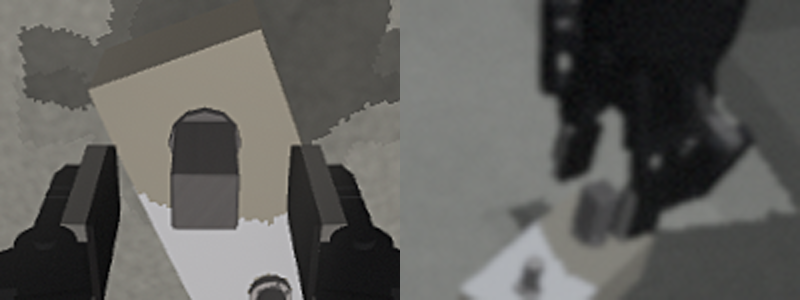

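Call:
arm_command(
  steps=[
    [[0,0,0],[0,0,-0.5],0.5],
    [[0,0,0],[0,0,-1.0],0.5],
    [[0,0,0],[0,0,-1.0],0.6],
    [[0,0,0],[0,0,-1.0],0.7],
    [[0,0,0],[0,0,-1.0],0.75],
  ],
)

```text
time: 5.58
tool_pos: [0.4353, 0.2952, 0.0062]
tool_rot: [2.624, 1.728, -0.0]
force: [0.8, 0.3, -0.6]
grip_width: 0.251
```

Call:
arm_command(
  steps=[
    [[0,0,0],[0,0,0],1],
    [[0,0,0],[0,0,0],1],
    [[0,0,0],[0,0,0],1],
    [[0,0,0],[0,0,0],1],
    [[0,0,0],[0,0,0],1],
  ],
  grip_force=80,
)

```text
time: 6.0
tool_pos: [0.4355, 0.2954, 0.0065]
tool_rot: [-2.624, -1.728, -0.001]
force: [0.4, -0.1, 3.0]
grip_width: 0.172
```

```bash
python3 - <<'E'
from h import *
s=r.state();print(s["tool_pos"],s["tool_rot"],s["time"],s["force"],s["torque"],s["grip_width"]*85)
m=r.camera_model("wrist"); a=r.get_image("wrist"); cv2.imwrite("pics/w6.png",a)
crop(a,180,190,200,150,4,"pics/c11.png")
m=r.camera_model("scene"); a=r.get_image("scene"); cv2.imwrite("pics/s6.png",a)
crop(a,375,197,100,75,8,"pics/c12.png")
b=np.hstack([cv2.imread("pics/c11.png"),cv2.imread("pics/c12.png")]); cv2.imwrite("pics/c13.png",cv2.resize(b,(800,300)))
E
```

```text
[0.43546285 0.29538124 0.00653847] [-2.62378966e+00 -1.72759237e+00 -9.36822309e-04] 6.0 [ 0.41740074 -0.06223657  3.04264083] [-0.02777858  0.03407091 -0.00057034] 14.603263654730728
```

View pics/c13.png

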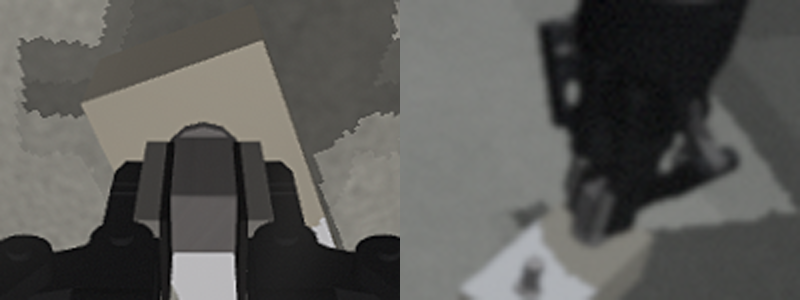

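Call:
arm_command(
  steps=[
    [[0,0,0],[0,0,0.6],1],
    [[0,0,0],[0,0,2.0],1],
    [[0,0,0],[0,0,5.0],1],
    [[0,0,0],[0,0,9.0],1],
    [[0,0,0],[1.0,-2.0,12.0],1],
  ],
)

```text
time: 6.52
tool_pos: [0.4454, 0.2773, 0.1287]
tool_rot: [-2.62, -1.732, -0.004]
force: [1.3, 0.5, -0.5]
grip_width: 0.165
```

Call:
arm_command(
  steps=[
    [[0,0,0],[1.5,-3.1,0],1],
    [[0,0,0],[3.2,-6.7,0],1],
    [[0,0,0],[4.9,-10.3,0],1],
    [[0,0,0],[6.6,-13.9,0],1],
    [[0,0,0],[8.3,-17.5,0],1],
  ],
)

```text
time: 6.93
tool_pos: [0.5283, 0.0985, 0.1264]
tool_rot: [-2.623, -1.728, 0.0]
force: [1.4, 0.3, -0.0]
grip_width: 0.165
```

Call:
arm_command(
  steps=[
    [[0,0,0],[1.7,-3.6,0],1],
    [[0,0,0],[3.4,-7.0,0],1],
    [[0,0,0],[4.8,-10,0],1],
    [[0,0,0],[5.3,-11.6,0],1],
    [[0,0,0],[5.3,-11.6,0],1],
  ],
)

```text
time: 7.35
tool_pos: [0.5816, -0.0191, 0.1255]
tool_rot: [-2.628, -1.721, 0.002]
force: [0.1, 0.1, -0.2]
grip_width: 0.168
```

```bash
python3 - <<'E'
from h import *
s=r.state();print(s["tool_pos"],s["tool_rot"],s["time"],s["force"],s["torque"],s["grip_width"]*85,s["qpos"])
m=r.camera_model("wrist"); np.save("m7.npy",m,allow_pickle=True); a=r.get_image("wrist"); cv2.imwrite("pics/w7.png",a)
a=r.get_image("scene"); cv2.imwrite("pics/s7.png",a)
a=r.get_image("top"); cv2.imwrite("pics/t7.png",a)
E
```

```text
[ 0.58156682 -0.01907463  0.12553592] [-2.62786336e+00 -1.72083987e+00  2.10454145e-03] 7.35 [ 0.08092524  0.1019874  -0.17254511] [ 0.06487325 -0.03069448  0.06514706] 14.278173310702332 [ 2.45440430e-01  3.68967035e-01 -1.96075615e-01  4.98254542e-05
 -1.00715756e+00 -2.22751418e+00]
```

View pics/w7.png

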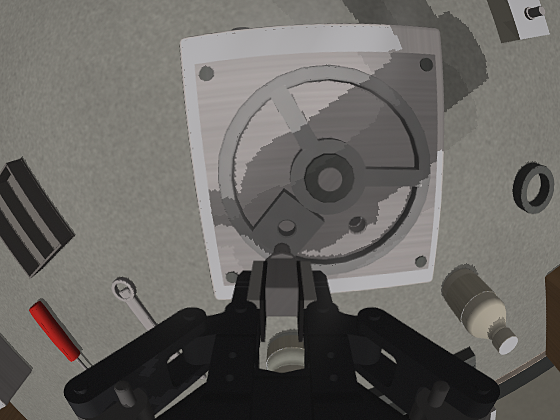

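View pics/s7.png

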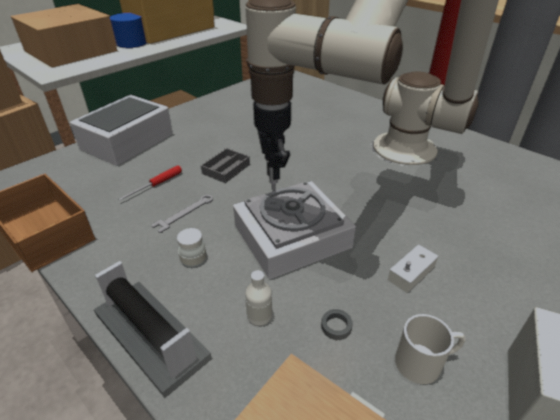

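```bash
python3 - <<'E'
from h import *
a=cv2.imread("pics/w7.png"); a=cv2.convertScaleAbs(a,alpha=1.6)
crop(a,260,140,120,110,6,"pics/c14.png")
a=cv2.imread("pics/s7.png"); crop(a,230,130,120,120,5,"pics/c15.png")
E
```

```text
(no output)
```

View pics/c14.png

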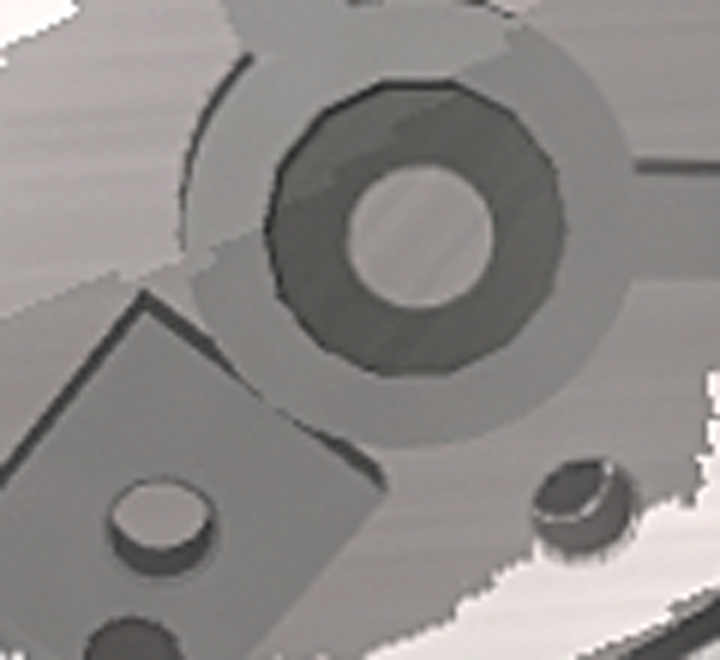

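View pics/c15.png

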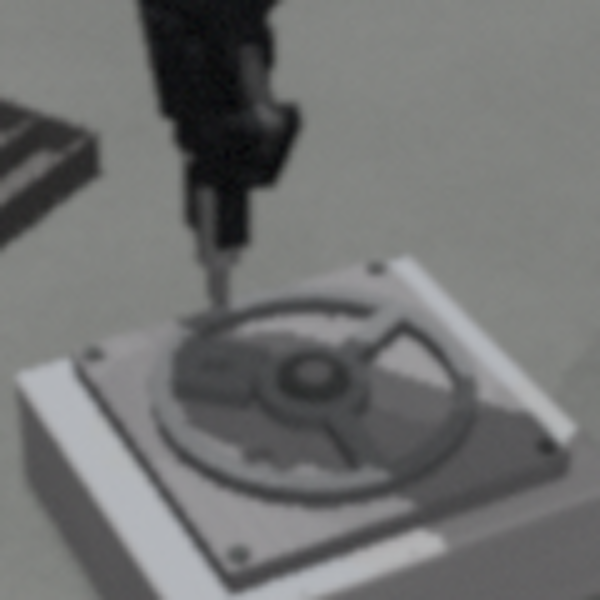

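```bash
python3 - <<'E'
from h import *
m=np.load("m7.npy",allow_pickle=True).item()
f=lambda p:((p[0]+.5)/6-.5+260,(p[1]+.5)/6-.5+140)
hub=atz("wrist",*f((418,229)),.1,m); wh=atz("wrist",*f((161,526)),.096,m); lk=atz("wrist",*f((584,508)),.084,m)
print(hub,wh,lk)
for q in(wh,lk):
    d=q-hub; print(np.hypot(*d[:2]),np.degrees(np.arctan2(d[1],d[0])))
p=np.array([ 0.58156682,-0.01907463,0.12553592])
cc=lambda P:tuple(np.round((np.array(proj("wrist",P,m))-(260,140))*6))
for dz,rad in((0,3),(3,5),(24,5),(24,10),(28,10)):
    c=p+[0,0,.0035+dz/1000]; print(dz,rad,cc(c),[cc(c+np.array([np.cos(t),np.sin(t),0])*rad/1000) for t in np.arange(4)*np.pi/2+np.arctan2(-.395,.919)])
E
```

```text
[0.56067129 0.02358695 0.1       ] [ 0.58280196 -0.01643974  0.096     ] [0.60628738 0.03101204 0.084     ]
0.04573732252108796 -61.06189419354874
0.04621644655142176 9.245152991387556
0 3 (np.float64(134.0), np.float64(644.0)) [(np.float64(134.0), np.float64(671.0)), (np.float64(164.0), np.float64(644.0)), (np.float64(134.0), np.float64(617.0)), (np.float64(104.0), np.float64(644.0))]
3 5 (np.float64(134.0), np.float64(657.0)) [(np.float64(134.0), np.float64(702.0)), (np.float64(185.0), np.float64(656.0)), (np.float64(134.0), np.float64(611.0)), (np.float64(84.0), np.float64(657.0))]
24 5 (np.float64(135.0), np.float64(758.0)) [(np.float64(135.0), np.float64(806.0)), (np.float64(191.0), np.float64(757.0)), (np.float64(134.0), np.float64(708.0)), (np.float64(79.0), np.float64(758.0))]
24 10 (np.float64(135.0), np.float64(758.0)) [(np.float64(135.0), np.float64(853.0)), (np.float64(247.0), np.float64(757.0)), (np.float64(134.0), np.float64(657.0)), (np.float64(23.0), np.float64(758.0))]
28 10 (np.float64(135.0), np.float64(779.0)) [(np.float64(135.0), np.float64(876.0)), (np.float64(249.0), np.float64(778.0)), (np.float64(134.0), np.float64(677.0)), (np.float64(20.0), np.float64(780.0))]
```

```bash
python3 - <<'E'
from h import *
a=cv2.imread("pics/w7.png"); a=cv2.convertScaleAbs(a,alpha=2.2)
crop(a,240,210,90,80,8,"pics/c16.png")
E
```

```text
(no output)
```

View pics/c16.png

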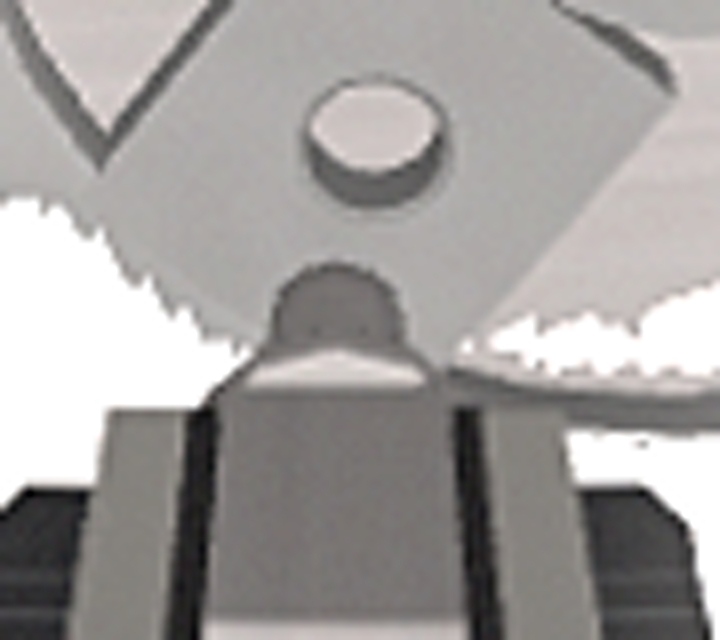

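Call:
arm_command(
  steps=[
    [[0,0,0],[0.1,0.2,-1.0],1],
    [[0,0,0],[0.1,0.2,-2.0],1],
    [[0,0,0],[0.1,0.2,-2.0],1],
    [[0,0,0],[0.1,0.2,-2.0],1],
  ],
)

```text
time: 7.83
tool_pos: [0.5812, -0.0132, 0.1049]
tool_rot: [-2.622, -1.729, 0.004]
force: [0.0, -0.3, -0.2]
grip_width: 0.167
```

```bash
python3 - <<'E'
from h import *
s=r.state();print(s["tool_pos"],s["tool_rot"],s["time"],s["force"],s["torque"])
m=r.camera_model("wrist"); np.save("m8.npy",m,allow_pickle=True); a=r.get_image("wrist"); cv2.imwrite("pics/w8.png",a)
a=cv2.convertScaleAbs(a,alpha=2.2)
crop(a,240,200,90,80,8,"pics/c17.png")
p=s["tool_pos"]+[0.0005,-.0002,.0035]
cc=lambda P:tuple(np.round((np.array(proj("wrist",P,m))-(240,200))*8))
print("foot",cc(p),"hole",cc([.5829,-.0167,.096]), "foot landing",cc([p[0],p[1],.096]))
E
```

```text
[ 0.58123471 -0.01315896  0.10492318] [-2.62191652 -1.7286842   0.00427403] 7.8333 [ 0.0097206  -0.31840823 -0.21553618] [-0.0173118  -0.00636351  0.01012243]
foot (np.float64(339.0), np.float64(385.0)) hole (np.float64(306.0), np.float64(346.0)) foot landing (np.float64(338.0), np.float64(319.0))
```

View pics/c17.png

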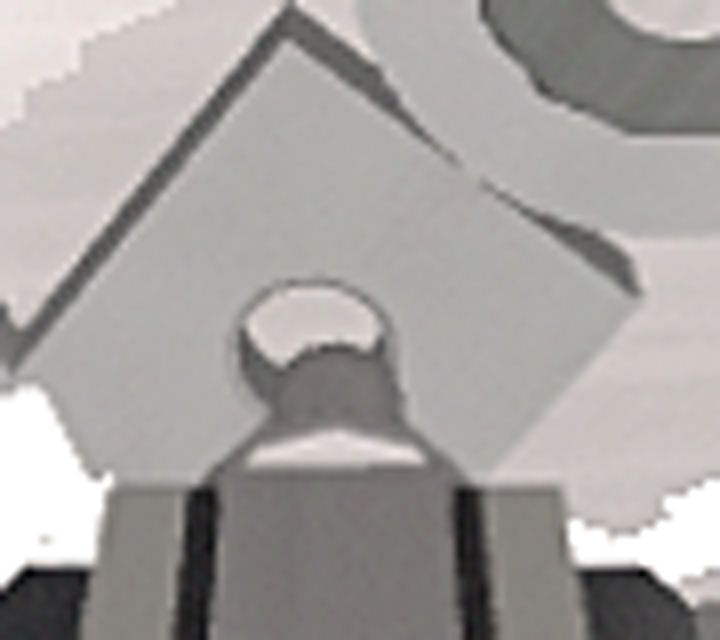

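Call:
arm_command(
  steps=[
    [[0,0,0],[0,0,0],1],
    [[0,0,0],[0,0,0],1],
    [[0,0,0],[0,0,0],1],
  ],
)

```text
time: 8.13
tool_pos: [0.5825, -0.0137, 0.1066]
tool_rot: [2.624, 1.728, 0.001]
force: [1.1, 0.4, -1.6]
grip_width: 0.162
```

Call:
arm_command(
  steps=[
    [[0,0,0],[0,-0.2,-0.3],1],
    [[0,0,0],[0,-0.25,-0.8],1],
    [[0,0,0],[0,-0.25,-1.0],1],
    [[0,0,0],[0,-0.25,-1.0],1],
    [[0,0,0],[0,-0.25,-1.0],1],
  ],
)

```text
time: 8.55
tool_pos: [0.5821, -0.0165, 0.0959]
tool_rot: [-2.624, -1.727, 0.001]
force: [0.1, 0.1, -0.6]
grip_width: 0.172
```

```bash
python3 - <<'E'
from h import *
s=r.state();print(s["tool_pos"],s["tool_rot"],s["time"],s["force"],s["torque"])
m=r.camera_model("wrist"); np.save("m9.npy",m,allow_pickle=True); a=r.get_image("wrist"); cv2.imwrite("pics/w9.png",a)
a=cv2.convertScaleAbs(a,alpha=2.2)
crop(a,240,200,90,80,8,"pics/c18.png")
p=s["tool_pos"]+[0.0005,-.0002,.0035]
cc=lambda P:tuple(np.round((np.array(proj("wrist",P,m))-(240,200))*8))
print("foot",cc(p),"hole",cc([.5831,-.0163,.096]), "foot landing",cc([p[0],p[1],.096]))
E
```

```text
[ 0.58212596 -0.01646054  0.09588496] [-2.62390565e+00 -1.72727916e+00  1.06594595e-03] 8.55 [ 0.13137337  0.11128614 -0.58303502] [ 0.0014645   0.05176556 -0.01324173]
foot (np.float64(339.0), np.float64(385.0)) hole (np.float64(346.0), np.float64(370.0)) foot landing (np.float64(339.0), np.float64(366.0))
```

View pics/c18.png

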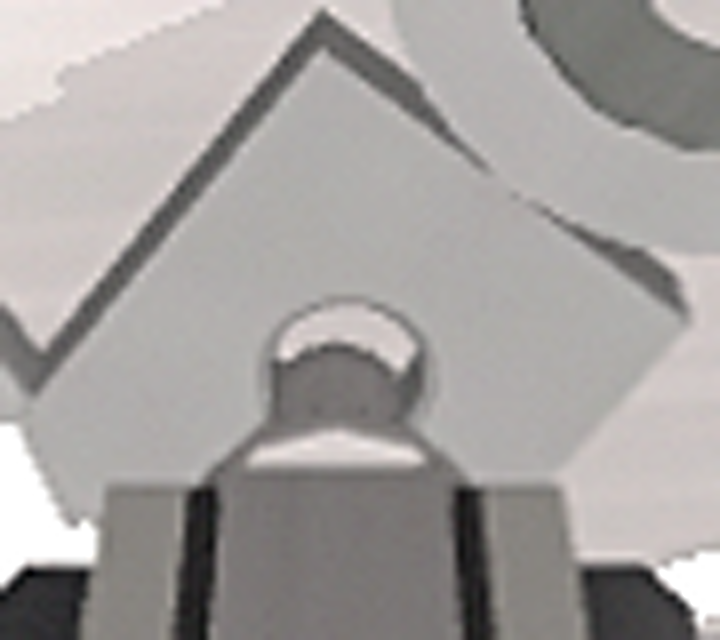

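Call:
arm_command(
  steps=[
    [[0,0,0],[0.05,0.04,-0.2],1],
    [[0,0,0],[0.05,0.04,-0.5],1],
    [[0,0,0],[0.05,0.04,-0.8],1],
    [[0,0,0],[0.05,0.04,-1.1],1],
    [[0,0,0],[0.05,0.04,-1.1],1],
  ],
)

```text
time: 9.02
tool_pos: [0.5826, -0.0159, 0.0845]
tool_rot: [-2.624, -1.727, 0.001]
force: [1.6, 0.0, -1.2]
grip_width: 0.164
```

Call:
arm_command(
  steps=[
    [[0,0,0],[0,0,0],1],
    [[0,0,0],[0,0,0],1],
  ],
)

```text
time: 9.18
tool_pos: [0.5828, -0.0159, 0.0852]
tool_rot: [-2.624, -1.728, 0.0]
force: [-0.3, -0.5, -1.0]
grip_width: 0.166
```

```bash
python3 - <<'E'
import numpy as np
C=np.array([.5604,.0240]);az=np.radians
P=lambda a:C+.046*np.array([np.cos(az(a)),np.sin(az(a))])
print(P(-61)*1e3)
for k in range(3):
    a0=[-61,-41,-18][k]; a1=[-41,-18,3][k]
    print(a0,[(round(a-a0,1),*np.round((P(a)-P(a0))*100,2)) for a in np.linspace(a0,a1,6)[1:]])
E
```

```text
[582.70124253 -16.23250653]
-61 [(np.float64(4.0), np.float64(0.28), np.float64(0.17)), (np.float64(8.0), np.float64(0.54), np.float64(0.35)), (np.float64(12.0), np.float64(0.79), np.float64(0.55)), (np.float64(16.0), np.float64(1.02), np.float64(0.77)), (np.float64(20.0), np.float64(1.24), np.float64(1.01))]
-41 [(np.float64(4.6), np.float64(0.23), np.float64(0.29)), (np.float64(9.2), np.float64(0.44), np.float64(0.59)), (np.float64(13.8), np.float64(0.62), np.float64(0.92)), (np.float64(18.4), np.float64(0.78), np.float64(1.25)), (np.float64(23.0), np.float64(0.9), np.float64(1.6))]
-18 [(np.float64(4.2), np.float64(0.09), np.float64(0.32)), (np.float64(8.4), np.float64(0.16), np.float64(0.65)), (np.float64(12.6), np.float64(0.2), np.float64(0.99)), (np.float64(16.8), np.float64(0.22), np.float64(1.33)), (np.float64(21.0), np.float64(0.22), np.float64(1.66))]
```

Call:
arm_command(
  steps=[
    [[0,0,0],[0,0,-0.15],1],
    [[0,0,0],[0,0,-0.3],1],
    [[0,0,0],[0,0,-0.3],1],
    [[0,0,0],[0,0,-0.3],1],
  ],
)

```text
time: 9.52
tool_pos: [0.5827, -0.0159, 0.0821]
tool_rot: [-2.624, -1.727, 0.0]
force: [-0.7, 0.4, -0.1]
grip_width: 0.165
```

Call:
arm_command(
  steps=[
    [[0,0,4],[0.28,0.17,0],1],
    [[0,0,8],[0.54,0.35,0],1],
    [[0,0,12],[0.79,0.55,0],1],
    [[0,0,16],[1.02,0.77,0],1],
    [[0,0,20],[1.24,1.01,0],1],
  ],
)

```text
time: 9.93
tool_pos: [0.5938, -0.0076, 0.0822]
tool_rot: [-2.28, -2.16, 0.007]
force: [-0.9, -5.1, 0.3]
grip_width: 0.17
```

```bash
python3 - <<'E'
from h import *
s=r.state();print(s["tool_pos"],s["tool_rot"],s["time"],s["force"],s["torque"])
a=r.get_image("wrist"); cv2.imwrite("pics/w10.png",a)
a=cv2.convertScaleAbs(a,alpha=1.6); crop(a,200,140,160,120,5,"pics/c19.png")
E
```

```text
[ 0.59375364 -0.00763614  0.08215906] [-2.28016122 -2.16031848  0.00746065] 9.9333 [-0.88444156 -5.07040095  0.32924305] [-1.74986927  0.41589174  0.05270612]
```

View pics/c19.png

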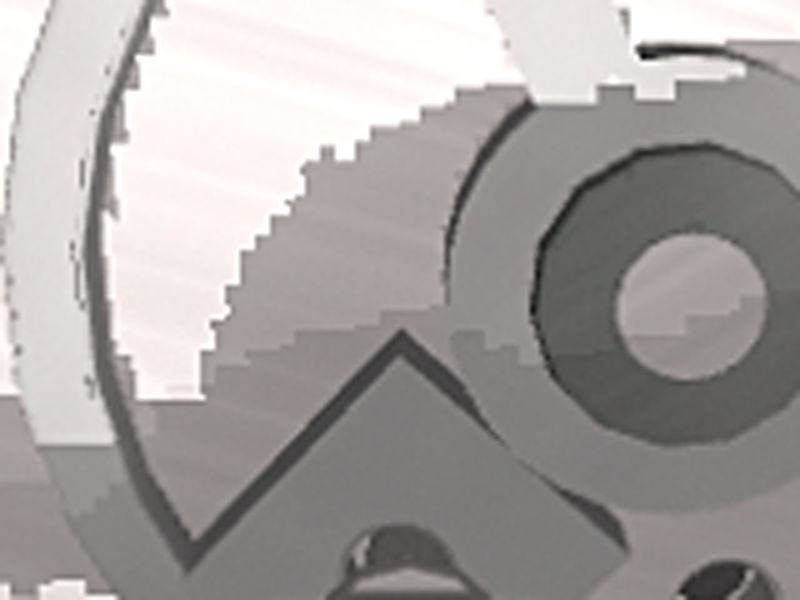

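Call:
arm_command(
  steps=[
    [[0,0,4.6],[0.23,0.29,0],1],
    [[0,0,9.2],[0.44,0.59,0],1],
    [[0,0,13.8],[0.62,0.92,0],1],
    [[0,0,18.4],[0.78,1.25,0],1],
    [[0,0,23],[0.9,1.6,0],1],
  ],
)

```text
time: 10.4
tool_pos: [0.6038, 0.0082, 0.0822]
tool_rot: [1.805, 2.571, -0.005]
force: [0.2, -6.7, -1.4]
grip_width: 0.165
```

```bash
python3 - <<'E'
from h import *
s=r.state();print(s["tool_pos"],s["tool_rot"],s["time"],s["force"],s["torque"])
p=s["tool_pos"][:2]-[.5604,.024]; print(np.hypot(*p),np.degrees(np.arctan2(p[1],p[0])))
E
```

```text
[0.6037921  0.00817749 0.08219702] [ 1.8046399   2.57105924 -0.00521387] 10.4 [ 0.17507443 -6.73591195 -1.36648599] [-2.2993464  -0.23664207  0.02278809]
0.04618685938743972 -20.03389273197923
```

Call:
arm_command(
  steps=[
    [[0,0,4.2],[0.09,0.32,0],1],
    [[0,0,8.4],[0.16,0.65,0],1],
    [[0,0,12.6],[0.2,0.99,0],1],
    [[0,0,16.8],[0.22,1.33,0],1],
    [[0,0,21],[0.22,1.66,0],1],
  ],
)

```text
time: 10.82
tool_pos: [0.6067, 0.0248, 0.0822]
tool_rot: [1.306, 2.856, -0.004]
force: [1.9, -7.4, -2.4]
grip_width: 0.169
```

Call:
arm_command(
  steps=[
    [[0,0,0],[0,0,0],1],
    [[0,0,0],[0,0,0],1],
    [[0,0,0],[0,0,0],1],
  ],
)

```text
time: 11.07
tool_pos: [0.6068, 0.0251, 0.0823]
tool_rot: [1.311, 2.854, -0.003]
force: [2.4, -6.0, -1.9]
grip_width: 0.173
```

```bash
python3 - <<'E'
from h import *
s=r.state();print(s["tool_pos"],s["tool_rot"],s["time"],s["force"],s["torque"])
p=s["tool_pos"][:2]-[.5604,.024]; print(np.hypot(*p),np.degrees(np.arctan2(p[1],p[0])))
m=r.camera_model("wrist"); np.save("m11.npy",m,allow_pickle=True)
a=r.get_image("wrist"); cv2.imwrite("pics/w11.png",a)
a=cv2.convertScaleAbs(a,alpha=1.6); crop(a,220,180,120,100,6,"pics/c20.png")
a=r.get_image("scene"); cv2.imwrite("pics/s11.png",a); crop(a,230,130,120,120,5,"pics/c21.png")
E
```

```text
[0.60676233 0.02506696 0.08228216] [ 1.31074625  2.85373564 -0.00314858] 11.0667 [ 2.36591944 -5.96934114 -1.92972684] [-1.97792367 -0.64660641  0.04621582]
0.04637460256310166 1.3183486191431653
```

View pics/c20.png

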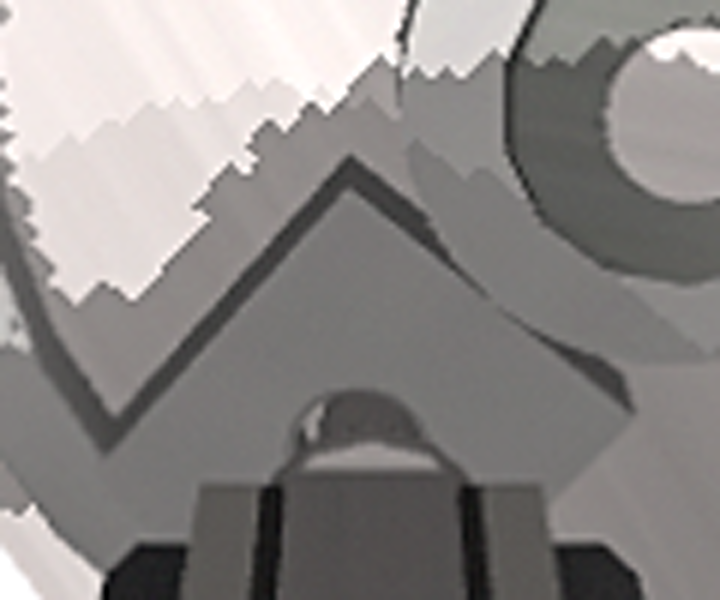

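View pics/c21.png

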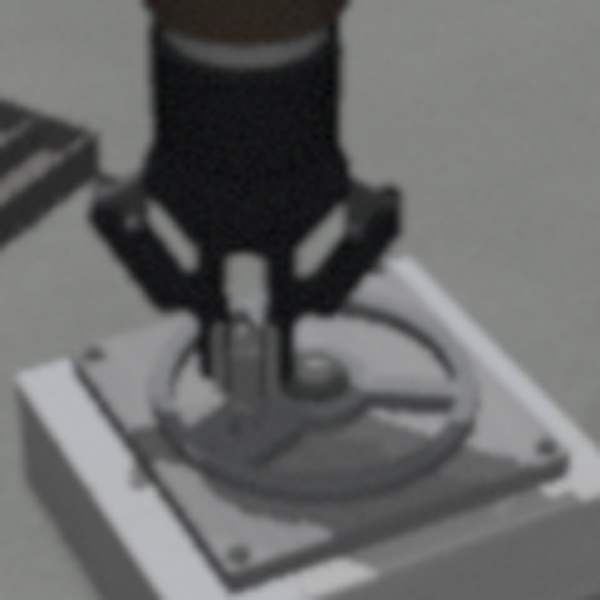

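Call:
arm_command(
  steps=[
    [[0,0,1],[-0.02,0.1,0],1],
    [[0,0,2],[-0.04,0.2,-0.05],1],
    [[0,0,2],[-0.05,0.2,-0.15],1],
    [[0,0,2],[-0.05,0.2,-0.2],1],
    [[0,0,2],[-0.05,0.2,-0.2],1],
  ],
)

```text
time: 11.58
tool_pos: [0.6071, 0.027, 0.0814]
tool_rot: [1.26, 2.875, -0.002]
force: [1.3, -6.3, 0.9]
grip_width: 0.169
```

Call:
arm_command(
  steps=[
    [[0,0,0],[0,0,0],1],
    [[0,0,0],[0,0,0],1],
  ],
)

```text
time: 11.75
tool_pos: [0.6071, 0.027, 0.0814]
tool_rot: [1.26, 2.875, -0.002]
force: [1.5, -5.9, 1.0]
grip_width: 0.17
```

Call:
arm_command(
  steps=[
    [[0,0,1],[-0.02,0.05,-0.02],1],
    [[0,0,1],[-0.02,0.1,-0.05],1],
    [[0,0,1],[-0.02,0.1,-0.05],1],
  ],
)

```text
time: 12.0
tool_pos: [0.6071, 0.028, 0.0813]
tool_rot: [1.234, 2.885, -0.002]
force: [1.1, -4.6, 2.7]
grip_width: 0.168
```

Call:
arm_command(
  steps=[
    [[0,0,1],[-0.02,0.05,0],1],
    [[0,0,1],[-0.02,0.1,0],1],
    [[0,0,1],[-0.02,0.1,0],1],
  ],
)

```text
time: 12.25
tool_pos: [0.607, 0.029, 0.0813]
tool_rot: [1.209, 2.896, -0.002]
force: [1.9, -5.9, 1.9]
grip_width: 0.166
```

Call:
arm_command(
  steps=[
    [[0,0,1],[-0.01,0.05,0],1],
    [[0,0,1],[-0.01,0.1,0],1],
    [[0,0,1],[-0.01,0.1,-0.03],1],
  ],
)

```text
time: 12.5
tool_pos: [0.6069, 0.03, 0.0811]
tool_rot: [1.183, 2.906, -0.002]
force: [2.2, -6.1, 3.3]
grip_width: 0.166
```

Call:
arm_command(
  steps=[
    [[0,0,0.5],[-0.01,0.03,0],1],
    [[0,0,0.5],[-0.01,0.06,0],1],
    [[0,0,0.5],[-0.01,0.06,0],1],
  ],
)

```text
time: 12.75
tool_pos: [0.6068, 0.0306, 0.081]
tool_rot: [1.171, 2.911, -0.002]
force: [1.7, -6.8, 2.1]
grip_width: 0.168
```

Call:
arm_command(
  steps=[
    [[0,0,0.5],[-0.01,0.03,-0.05],1],
    [[0,0,0.5],[-0.01,0.06,-0.1],1],
    [[0,0,0.5],[-0.01,0.06,-0.1],1],
  ],
)

```text
time: 13.0
tool_pos: [0.6068, 0.0312, 0.08]
tool_rot: [1.158, 2.916, -0.001]
force: [1.7, -5.7, 1.8]
grip_width: 0.164
```

Call:
arm_command(
  steps=[
    [[0,0,0.5],[-0.01,0.03,0],1],
    [[0,0,0.5],[-0.01,0.06,0],1],
    [[0,0,0.5],[-0.01,0.06,0],1],
  ],
)

```text
time: 13.25
tool_pos: [0.6067, 0.0318, 0.0801]
tool_rot: [1.145, 2.921, -0.002]
force: [2.2, -7.1, 2.1]
grip_width: 0.166
```

Call:
arm_command(
  steps=[
    [[0,0,0],[0,0,-0.05],1],
    [[0,0,0],[0,0,-0.1],1],
    [[0,0,0],[0,0,-0.15],1],
  ],
)

```text
time: 13.5
tool_pos: [0.6068, 0.0318, 0.0786]
tool_rot: [1.145, 2.921, -0.001]
force: [1.6, -6.3, 3.2]
grip_width: 0.166
```

Call:
arm_command(
  steps=[
    [[0,0,0],[0,0,-0.05],1],
    [[0,0,0],[0,0,-0.1],1],
    [[0,0,0],[0,0,-0.15],1],
  ],
)

```text
time: 13.75
tool_pos: [0.6068, 0.0318, 0.0772]
tool_rot: [1.145, 2.921, -0.001]
force: [2.5, -5.7, 3.8]
grip_width: 0.167
```

Call:
arm_command(
  steps=[
    [[0,0,0],[0,0,-0.1],1],
    [[0,0,0],[0,0,-0.2],1],
    [[0,0,0],[0,0,-0.25],1],
  ],
)

```text
time: 14.0
tool_pos: [0.6068, 0.0318, 0.0746]
tool_rot: [1.145, 2.921, -0.001]
force: [2.7, -6.3, 2.9]
grip_width: 0.165
```

```bash
python3 - <<'E'
from h import *
s=r.state();print(s["tool_pos"],s["time"],s["force"],s["torque"])
m=r.camera_model("wrist"); np.save("m12.npy",m,allow_pickle=True)
a=r.get_image("wrist"); cv2.imwrite("pics/w12.png",a)
a=cv2.convertScaleAbs(a,alpha=1.6); crop(a,220,180,120,100,6,"pics/c22.png")
E
```

```text
[0.60681548 0.03181977 0.07462226] 14.0 [ 2.68233671 -6.25065623  2.87504752] [-2.00193615 -0.4945724  -0.00634924]
```

View pics/c22.png

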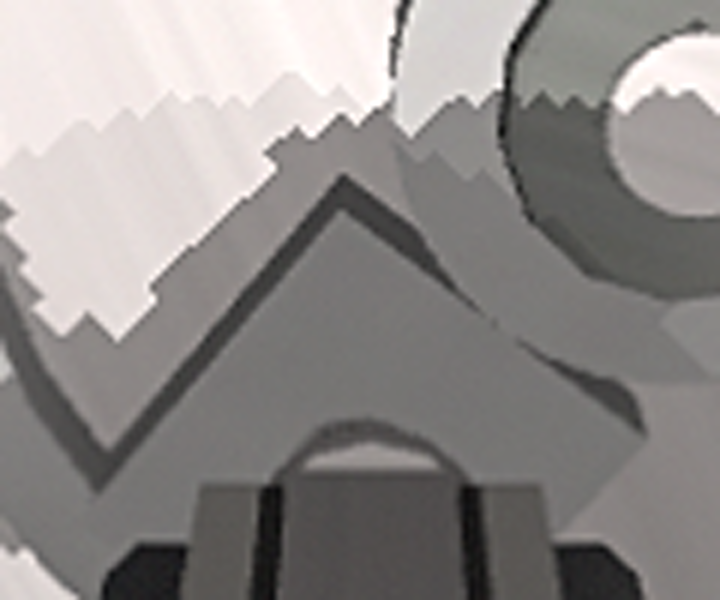

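The pin is dropping into the lock hole: the collar is close to the wheel, the force stays low, and the pin has not slipped in the grip. I'll keep going gently.

Call:
arm_command(
  steps=[
    [[0,0,0],[0,0,-0.1],1],
    [[0,0,0],[0,0,-0.2],1],
    [[0,0,0],[0,0,-0.3],1],
  ],
)

```text
time: 14.3
tool_pos: [0.6068, 0.0318, 0.0716]
tool_rot: [1.145, 2.921, -0.001]
force: [1.3, -5.5, 2.9]
grip_width: 0.163
```

Call:
arm_command(
  steps=[
    [[0,0,0],[0,0,-0.1],1],
    [[0,0,0],[0,0,-0.2],1],
    [[0,0,0],[0,0,-0.25],1],
  ],
)

```text
time: 14.55
tool_pos: [0.6068, 0.0319, 0.0691]
tool_rot: [1.145, 2.921, -0.001]
force: [1.8, -6.4, 3.5]
grip_width: 0.17
```

Call:
arm_command(
  steps=[
    [[0,0,0],[0,0,-0.03],1],
    [[0,0,0],[0,0,-0.06],1],
    [[0,0,0],[0,0,-0.08],1],
  ],
)

```text
time: 14.8
tool_pos: [0.6068, 0.0318, 0.0685]
tool_rot: [1.145, 2.921, -0.001]
force: [1.5, -6.8, 5.0]
grip_width: 0.169
```

Call:
arm_command(
  steps=[
    [[0,0,0],[0,0,-0.03],1],
    [[0,0,0],[0,0,-0.05],1],
    [[0,0,0],[0,0,-0.05],1],
  ],
)

```text
time: 15.05
tool_pos: [0.6069, 0.0318, 0.0685]
tool_rot: [1.145, 2.921, -0.001]
force: [0.0, -6.3, 4.9]
grip_width: 0.174
```

Call:
arm_command(
  steps=[
    [[0,0,0],[0,0,-0.05],1],
    [[0,0,0],[0,0,-0.1],1],
    [[0,0,0],[0,0,-0.1],1],
  ],
)

```text
time: 15.3
tool_pos: [0.607, 0.0318, 0.0685]
tool_rot: [1.144, 2.921, -0.001]
force: [-0.9, -6.2, 9.9]
grip_width: 0.168
```

```bash
python3 - <<'E'
from h import *
s=r.state();print(s["tool_pos"],s["time"],s["force"],s["torque"])
a=r.get_image("wrist"); cv2.imwrite("pics/w13.png",a)
a=cv2.convertScaleAbs(a,alpha=1.8); crop(a,220,180,120,100,6,"pics/c23.png")
E
```

```text
[0.60696013 0.03175042 0.06849528] 15.3 [-0.85806678 -6.16359626  9.90073774] [-1.94303106  0.30770075 -0.03205285]
```

View pics/c23.png

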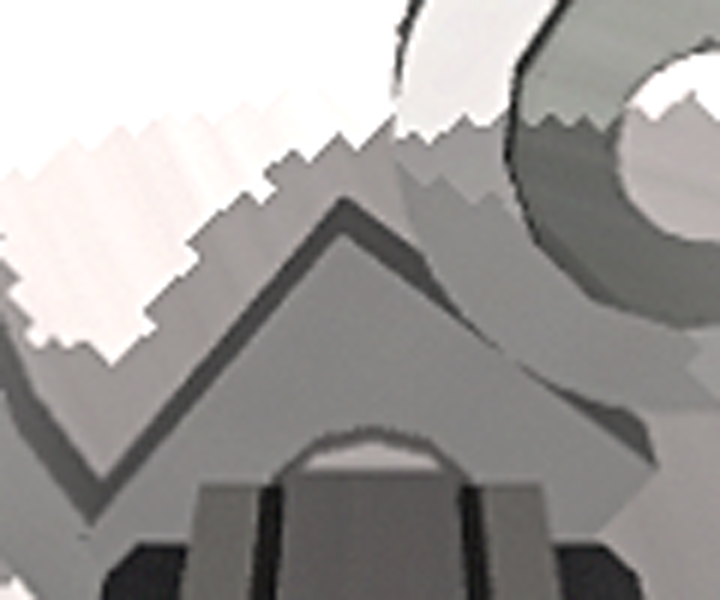

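Call:
arm_command(
  steps=[
    [[0,0,0],[0.0,-0.05,0],1],
    [[0,0,0],[0.01,-0.1,0.02],1],
    [[0,0,0],[0.01,-0.15,0.05],1],
    [[0,0,0],[0.01,-0.15,0.05],1],
  ],
)

```text
time: 15.68
tool_pos: [0.6073, 0.0305, 0.0685]
tool_rot: [1.145, 2.92, -0.0]
force: [0.2, -5.3, 6.9]
grip_width: 0.167
```

Call:
arm_command(
  steps=[
    [[0,0,0],[0.0,-0.04,0],1],
    [[0,0,0],[0.01,-0.08,0.0],1],
    [[0,0,0],[0.01,-0.1,0.0],1],
    [[0,0,0],[0.01,-0.1,0.0],1],
  ],
)

```text
time: 16.02
tool_pos: [0.6074, 0.0298, 0.0685]
tool_rot: [1.144, 2.92, 0.0]
force: [0.5, -5.3, 7.0]
grip_width: 0.166
```

Call:
arm_command(
  steps=[
    [[0,0,0],[0.0,-0.04,0],1],
    [[0,0,0],[0.01,-0.08,0.0],1],
    [[0,0,0],[0.01,-0.1,0.0],1],
    [[0,0,0],[0.01,-0.1,0.0],1],
  ],
)

```text
time: 16.35
tool_pos: [0.6075, 0.0296, 0.0685]
tool_rot: [1.144, 2.921, 0.002]
force: [-0.8, -2.4, 7.3]
grip_width: 0.167
```

Call:
arm_command(
  steps=[
    [[0,0,0],[0.0,-0.04,0.03],1],
    [[0,0,0],[0.0,-0.07,0.06],1],
    [[0,0,0],[0.0,-0.07,0.06],1],
  ],
)

```text
time: 16.6
tool_pos: [0.6074, 0.0295, 0.0685]
tool_rot: [1.145, 2.921, 0.003]
force: [1.4, -0.7, 6.4]
grip_width: 0.165
```

Tangential load is now carried by the lock. I'll open the fingers and rise.

Call:
arm_command(
  steps=[
    [[0,0,0],[0,0,0],0.75],
    [[0,0,0],[0,0,0],0.65],
    [[0,0,0],[0,0,0],0.6],
    [[0,0,0],[0,0,0],0.6],
    [[0,0,0],[0,0,0],0.6],
  ],
)

```text
time: 17.02
tool_pos: [0.6051, 0.0294, 0.0658]
tool_rot: [-1.146, -2.924, 0.001]
force: [-0.6, 0.0, -0.0]
grip_width: 0.402
```

```bash
python3 - <<'E'
from h import *
s=r.state();print(s["tool_pos"],s["time"],s["force"],s["torque"],s["grip_width"])
a=r.get_image("wrist"); cv2.imwrite("pics/w14.png",a)
a=cv2.convertScaleAbs(a,alpha=1.6); crop(a,200,160,160,120,5,"pics/c24.png")
E
```

```text
[0.60508467 0.0293997  0.06581694] 17.0167 [-0.55916565  0.00846714 -0.01123435] [ 2.04942937e-02 -1.25618549e-02 -5.66878845e-05] 0.4020347020248114
```

View pics/c24.png

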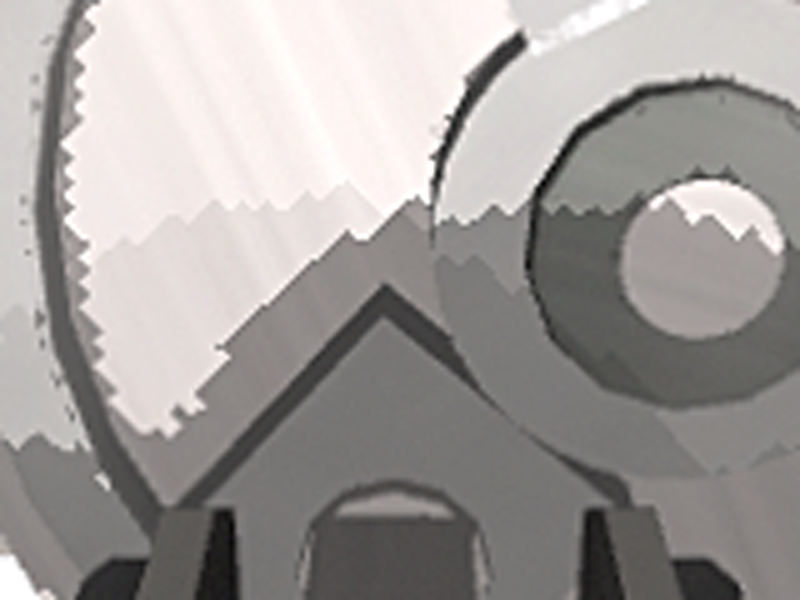

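Call:
arm_command(
  steps=[
    [[0,0,0],[0,0,0.8],0.5],
    [[0,0,0],[0,0,2.5],0.5],
    [[0,0,0],[0,0,5],0.4],
    [[0,0,0],[0,0,9],0.3],
    [[0,0,0],[0,0,12],0.3],
  ],
)

```text
time: 17.48
tool_pos: [0.6059, 0.0292, 0.1893]
tool_rot: [1.144, 2.924, 0.0]
force: [1.5, 0.8, 0.8]
grip_width: 0.699
```

Call:
arm_command(
  steps=[
    [[0,0,0],[-4,0,0],0.3],
    [[0,0,0],[-8,0,1],0.3],
    [[0,0,0],[-12,0,1],0.3],
    [[0,0,0],[-15,0,1],0.3],
    [[0,0,0],[-15,0,1],0.3],
  ],
)

```text
time: 17.9
tool_pos: [0.45, 0.0286, 0.1972]
tool_rot: [-1.144, -2.924, -0.001]
force: [-0.1, 0.2, -0.5]
grip_width: 0.7
```

```bash
python3 - <<'E'
from h import *
s=r.state();print(s["tool_pos"],s["time"],s["force"],s["grip_width"])
m=r.camera_model("wrist"); np.save("m15.npy",m,allow_pickle=True)
a=r.get_image("wrist"); cv2.imwrite("pics/w15.png",a)
a=r.get_image("top"); cv2.imwrite("pics/t15.png",a); crop(a,210,170,125,125,4.8,"pics/c26.png")
a=r.get_image("scene"); cv2.imwrite("pics/s15.png",a); crop(a,230,160,130,110,6,"pics/c25.png")
E
```

```text
[0.44997313 0.02855275 0.19717926] 17.9 [-0.12953536  0.23902546 -0.47593711] 0.7002245867589956
```

View pics/t15.png

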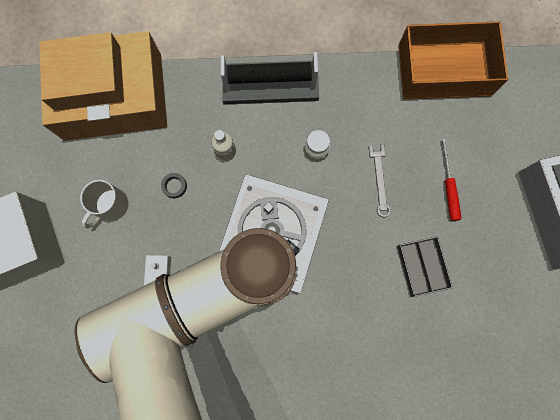

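View pics/c25.png

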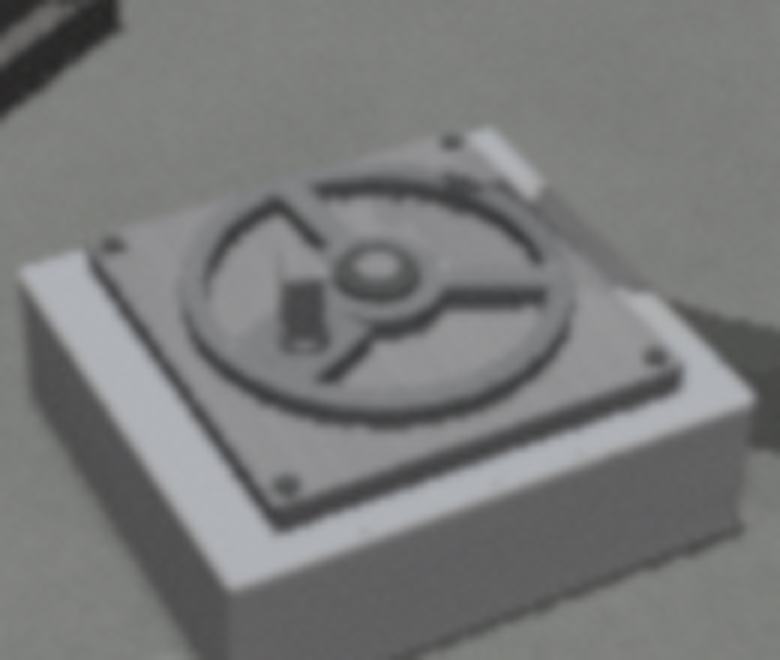

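View pics/w15.png

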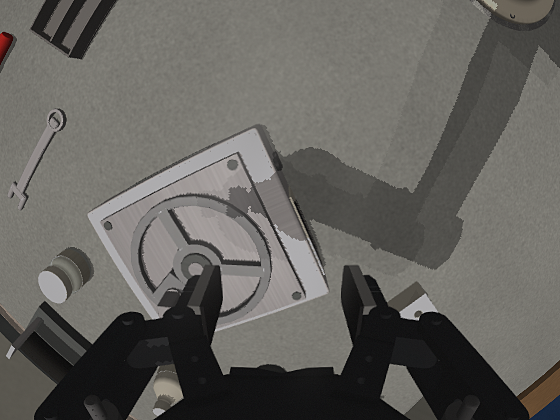

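```bash
python3 - <<'E'
from h import *
m=r.camera_model("scene"); mt=r.camera_model("top")
L=np.array([.6071,.0300])
for z in (.096,.1,.130,.142):
    for nm,mm,o,k in(("scene",m,(230,160),6),("top",mt,(210,170),4.8)):
        print(z,nm,np.round((np.array(proj(nm,[*L,z],mm))-o)*k))
E
```

```text
0.096 scene [305. 339.]
0.096 top [278. 190.]
0.1 scene [305. 331.]
0.1 top [278. 188.]
0.13 scene [305. 267.]
0.13 top [275. 175.]
0.142 scene [305. 240.]
0.142 top [274. 170.]
```

View pics/c26.png

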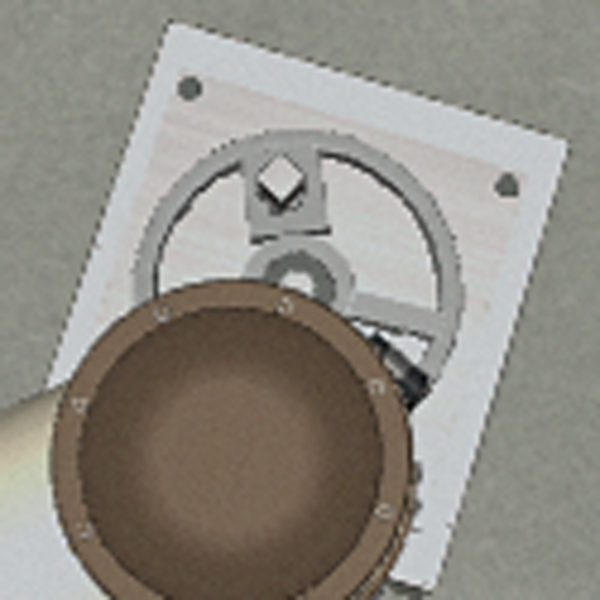

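The head top sits where a fully seated pin should be: z of about 0.130, predicted at scene crop (305,267) and seen there. The wheel is still wound and the bystanders haven't moved, so I'm handing it in.

```bash
python3 -c "
from workcell import r
print(r.state()['time'],r.finish_job())"
```

```text
the job is handed in; nothing more can be done
18.05 None
```

The pin is home in the lock hole and alone holds the wheel wound. I handed the job in at 18.05 s, with the gripper clear of everything.

**What I did:** I lifted the pin from its stand and put its shank in the wheel's hole. I turned the wheel anticlockwise about 70° (1.23 rad). Near the lock hole I felt for it with the foot lightly on the plate (about 1–3 N). It dropped in, I lowered it until the collar met the wheel, and pushed about 10 N there to confirm. I then eased the side load onto the lock before letting go.

**Last checks:**
- **Depth:** The tool height stopped at 0.0685 m, the height I had worked out for a fully seated pin. The scene camera also puts the head top at about 130 mm, as it should be.
- **Holding:** After release the force on the gripper was about zero, and the pictures show the wheel still wound.
- **Other things:** In the last top view the mug, bottle, jar, collar, wrench, screwdriver and thin spare pin look unmoved.

**What disagreed:** My first grasp closed on nothing, just above the pin's head. In the pictures the finger ends were about 37 mm higher than the reported tool point, against the description. I went lower and the second grasp held. The top and wrist cameras differed by about 1 mm in position, within their calibration.

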